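# Set the support leg of a bench press

## Task

The feed table of the bench press overhangs and must be propped. Slide the bearing plate flat on the bench until its square end is centred under the raised foot of the support jack, then wind the crank clockwise (seen from above) until the foot has met the plate and bears on it firmly, felt as the crank load rising by about two thirds above its free-running load; do not force it beyond that, let go of the crank and leave the other things on the bench alone.

Things in the scene. Friction and masses are not known exactly. Their poses are not given: they have to be found in the camera images.
- press_stand: fixed bench press; origin on the vertical jack axis at about bench level (the stand sits up to 3 mm high or low); x points from the jack to the dark base (x 140-290, y +-100 mm). Bracket and 170 mm wide feed table reach from jack to base, 103-145 mm high; press head from x = 215, 233 mm high. Jack: 42 mm tube, 62 mm square gear box, top at 191 mm. Round the foot the other three sides are open
- foot_spot (a point): the spot on the bench (within 3 mm of its surface) straight below the jack foot, on the jack axis. The foot: square steel, 50 x 50 x 10 mm, on a 26 mm leg with a thin stiff rubber buffer, its underside 31 to 60 mm above the bench at the start. Clockwise cranking lowers it 5 mm per rad, to about bench level: without the plate it bears on nothing. Self-locking: it keeps its load when let go
- crank: dark flat crank arm, 20 mm wide, top 206 mm above the bench, on the jack axis; origin on the axis at its underside. 3.9 to 10 rad clockwise before the foot meets the plate. Turning takes 0.45 N m (7.5 N at the handle) while the foot is free; each 12 N on the foot adds 1 N. Standing still the hand feels 2-5 N less, but the same rise. From touch to 120 N on the foot: only about 0.45 rad
- crank_handle: upright black round handle, 24 mm diameter, 60 mm tall, on the crank arm 60 mm from the jack axis; it spins freely on its pin, so it can be held fast as it goes round. Origin: centre of its underside, about 207 mm above the bench. Handle load for a well set foot: 10.5 to 15 N (35 to 90 N at the foot), best 12.5; 17.5 N (120 N at the foot) overstrains it
- bearing_plate: loose aluminium plate, 0.5 kg, 12 mm thick, lying flat on the bench: a square end 90 x 90 mm with a 50 mm wide neck. Origin: underside of the plate at the centre of the square end; x points from the neck to the square end. The neck reaches to x = -175 mm
- plate_lug (a point): grip point of the upright lug on the plate's neck: block 36 mm along the plate's x, 24 mm along its y, top 65 mm above the bench; this point is at x = -150 mm, y = 0, 42 mm above the plate's underside. Grip it across its 24 mm width from above and slide the plate; lifting makes the far end droop
- parts_tray: bystander: open orange tray, 90 x 120 x 45 mm. Origin: centre of its underside
- screwdriver: bystander: a screwdriver lying on the bench. Origin: underside, near its middle
- oil_bottle: bystander: white bottle, 52 mm in diameter, 120 mm tall, standing. Origin: centre of its underside
Not all that is in view belongs to the job. Of the things like the bearing_plate, leave any that is blue or yellow; of the rest the larger one is meant.

How it is judged:
By the outcome, as a careful person would: the job done as asked, in the order asked, and still so for the second after the job is handed in, with the robot touching nothing.
It also fails if it takes over 72 s, if anything falls off the work surface, if the arm or the gripper's body presses on something with over 40 N, if the wrist force passes 120 N, or if a joint passes its speed limit or range.

## Robot

A 7-joint arm with a two-finger parallel gripper is mounted at the origin on the work surface. World frame = base frame: x ahead of the robot, y to its left, z up, the work surface at z = 0. Lengths are in m, angles in rad, forces in N, time in s.
With the tool pointing down it reaches from about 0.4 to 0.85 m from the base axis. Payload 10.4 kg.
Tool frame: the origin (TCP) lies on the mounting face of the last link; the fingertips stand r.tips_ahead ahead of it and the grasp point (between the pads) lies 164 mm ahead of it (r.tips_ahead is the distance from the TCP to the fingertips, in m); z points along the fingers, y is the line along which they close (so a half turn about z gives the same grasp; the last joint's range is limited). The gripper opens to 87 mm and grips with 3 to 60 N. Pads are 19 mm wide; open, the fingers measure 117 mm over their backs; the gripper's body (75 mm by 190 mm) begins 51 mm behind the grasp point.
Start: joints at [-1.219, 0.332, -0.065, 1.46, 0.022, 1.35, -0.088], TCP at [0.229, 0.582, 0.405] pointing down, gripper open.
Joint ranges: [-2.6, 2.6], [-0.5, 2.12], [-1.47, 1.34], [0.16, 2.42], [-1.27, 4.41], [0.06, 2.06], [-2.6, 2.6]. Speed limits (rad/s): [2.22, 2.22, 2.79, 2.79, 3.14, 3.14, 3.14].

## Interface

Orientations are given as a unit quaternion [x, y, z, w].
In Python, from bench import telemetry, imaging, job, r gives the robot as it stands.
- The arm moves only by the tool move_arm, never from a script. Its argument "steps" is a list of rows, each an object of numbers: "dx", "dy", "dz": the shift along the tool's x, y, z in cm; "spin": the turn about the tool's z in rad. In form: [{"dx": .., "dy": .., "dz": .., "spin": ..}, ...]. A call has 1 to 12 rows; each row shifts and turns the commanded pose from where the row before left it, along the tool's axes as they then stand; what a row does not reach is not made up. A row lasts 1/10 s, in which the tool goes at most 50 mm and 8.59 degrees, less where a joint would pass 70% of its speed; a pose out of reach is approached as far as the arm can. A call with a gripper value outside its range is refused whole. "claw" is the finger opening in cm, from 0 to 8.7, set as the call begins (left out, the last holds). The fingers move at their own pace and stop on an object; "squeeze" is the grip in N (left out, the last holds). Time passes only in rows, so rows that do not move let the fingers close. It gives the time, the measured TCP pose, the force, the opening and the grip force at its end, in the units of the state.
- telemetry.read_state(): the state, without advancing time (a new reading comes with each control period).
- imaging.camera(name): name is "side" or "top"; returns a dict with "img" (400x640x3 uint8, red, green, blue), "camera_matrix" (3x3 intrinsics, pixels), "R" (3x3) and "t" (3): a world point X has camera coordinates R X + t. Camera axes: x right, y down, z forward; pixel columns grow to the right and rows downward; lengths in m; the calibration is good to about 2 mm. A picture is of the moment at which its call begins. There is no depth.
- job.close_job(): hands the job in; it is judged then, once.
The state is a dict: "time": time; "joint_positions": joint angles; "joint_vel": joint speeds; "joint_torque": joint torques, N m; "ee_pos": TCP position; "eef_rot": TCP orientation; "ft_force": force on the tool from outside, world axes, zero at the start; "torque": the same for the moment, N m; "width": finger opening in m; "grip_force": force on a finger pad.
Only numpy, scipy, OpenCV 4.12 (cv2) and the standard library are available. Lean on these libraries where they do the work, as an engineer would, in place of code of your own. Each camera call takes 0.05 s, during which the arm holds its last target. There are 200 camera calls.

## Working session

There is one attempt and no reset: what is moved stays moved. The work goes in short steps, Python scripts to look and compute and a tool call to move; the robot and the scene stay as the last step left them, time stands still between calls to the robot, and variables do not carry over. Pictures are saved under pics/ and viewed, at most 10 in all, crops included, and the job is handed in when it is done.

Besides the shell and the picture viewer there is one more tool, called after ">>>" in YAML: its name, and indented under it one key for each argument. move_arm: Moves the arm, as the interface text tells. Its arguments: {"type":"object","properties":{"steps":{"type":"array","items":{"type":"object","properties":{"dx":{"type":"number"},"dy":{"type":"number"},"dz":{"type":"number"},"spin":{"type":"number"}}}},"claw":{"type":"number"},"squeeze":{"type":"number"}},"required":["steps"]}

```bash
mkdir -p pics; ls
cat > h.py <<'E'
import numpy as np,cv2
from bench import telemetry, imaging, job, r
def shot(n,f=None):
    c=imaging.camera(n)
    if f: cv2.imwrite('pics/'+f,c['img'][:,:,::-1])
    return c
def ray(c,u,v):
    K=np.array(c['camera_matrix']);R=np.array(c['R']);t=np.array(c['t'])
    d=R.T@np.linalg.solve(K,[u,v,1.]);return -R.T@t,d
def onz(c,u,v,z):
    o,d=ray(c,u,v);return o+d*(z-o[2])/d[2]
def proj(c,X):
    p=np.array(c['camera_matrix'])@(np.array(c['R'])@X+np.array(c['t']));return p[:2]/p[2]
E
python3 - <<'E'
from h import *
s=telemetry.read_state();print({k:np.round(v,3) for k,v in s.items()},r.tips_ahead)
for n in('top','side'):
    c=shot(n,n+'1.png');print(n,np.round(c['camera_matrix'],1).tolist(),ray(c,320,200))
E
```

```text
pics
{'time': np.float64(0.0), 'joint_positions': array([-1.219,  0.333, -0.065,  1.461,  0.022,  1.35 , -0.089]), 'joint_vel': array([-0.001,  0.002,  0.   ,  0.001,  0.001, -0.001,  0.002]), 'joint_torque': array([-0.0000e+00, -6.2326e+01,  2.4000e-02, -3.8988e+01, -6.1000e-02,
        4.0000e-02,  0.0000e+00]), 'ee_pos': array([0.229, 0.581, 0.404]), 'eef_rot': array([ 0.186,  0.982, -0.001, -0.   ]), 'ft_force': array([ 0.507, -0.036,  0.172]), 'torque': array([-0.016,  0.035, -0.044]), 'grip_force': np.float64(0.0), 'width': np.float64(0.087)} 0.1822
top [[396.4, 0.0, 328.0], [0.0, 396.4, 205.2], [0.0, 0.0, 1.0]] (array([ 0.34746411, -0.0696375 ,  1.13929662]), array([ 0.22283545,  0.01098031, -0.97508986]))
side [[432.3, 0.0, 318.6], [0.0, 432.3, 198.5], [0.0, 0.0, 1.0]] (array([ 0.48533987, -0.96208259,  0.63950227]), array([ 0.06534856,  0.8794562 , -0.4714955 ]))
```

View pics/top1.png

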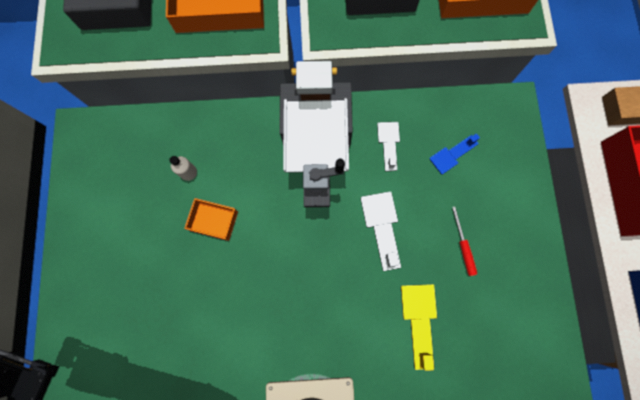

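View pics/side1.png

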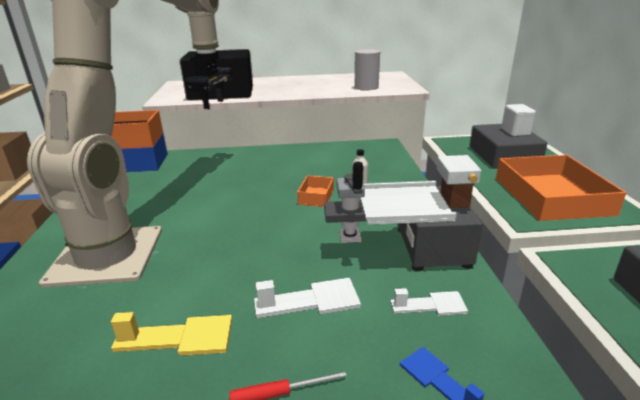

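The top view shows the larger white plate, with its square end at about (379,209) and its lug at about (391,263). The jack gear box is near (317,178) and the handle near (340,165). In the side view the foot is at about (350,236). I'll zoom in on the jack next and fit the plate.

Run:
```python
from h import *
t=cv2.imread('pics/top1.png');s=cv2.imread('pics/side1.png')
a=cv2.resize(t[140:220,280:360],(400,400),interpolation=cv2.INTER_CUBIC)
b=cv2.resize(s[145:245,310:390],(400,500),interpolation=cv2.INTER_CUBIC)
o=np.zeros((500,800,3),np.uint8);o[:400,:400]=a;o[:,400:]=b;cv2.imwrite('pics/z.png',o)
c=shot('top')
hsv=cv2.cvtColor(t,cv2.COLOR_BGR2HSV);m=((hsv[...,1]<60)&(hsv[...,2]>120)).astype(np.uint8)
m[:, :355]=0;m[:,405:]=0;m[:185]=0;m[280:]=0
P=np.array([onz(c,u,v,.012)[:2] for v,u in np.argwhere(m)])
# rectify to plane at 1 mm/px
H,_=cv2.findHomography(np.float32([[355,185],[405,185],[405,280],[355,280]]),np.float32([onz(c,u,v,.012)[:2]*1000 for u,v in [(355,185),(405,185),(405,280),(355,280)]]))
x0=P.min(0)*1000-30
T=np.array([[1,0,-x0[0]],[0,1,-x0[1]],[0,0,1]])@H
w=cv2.warpPerspective(m*255,T,(400,250))>127
w=w.astype(np.uint8)
sq=cv2.morphologyEx(w,cv2.MORPH_OPEN,cv2.getStructuringElement(cv2.MORPH_ELLIPSE,(67,67)))
k=max(cv2.findContours(sq,0,1)[0],key=cv2.contourArea);print('square',cv2.minAreaRect(k))
k=max(cv2.findContours(w,0,1)[0],key=cv2.contourArea);R=cv2.minAreaRect(k);print('whole',R)
(cx,cy),_,_=cv2.minAreaRect(max(cv2.findContours(sq,0,1)[0],key=cv2.contourArea))
print('centre',np.array([cx,cy])+x0, 'wholec',np.array(R[0])+x0)
print('lugtop guess (391,262)',onz(c,391,255,.065),onz(c,396,267,.012))
```

```text
square ((198.40611267089844, 79.45414733886719), (109.82804870605469, 92.51459503173828), 7.594643592834473)
whole ((141.93167114257812, 72.68869018554688), (224.38792419433594, 95.48294067382812), 6.911227226257324)
centre [ 560.84038088 -226.37653351] wholec [ 504.36593935 -233.14199066]
lugtop guess (391,262) [ 0.42950288 -0.24028129  0.065     ] [ 0.39922846 -0.25961168  0.012     ]
```

View pics/z.png

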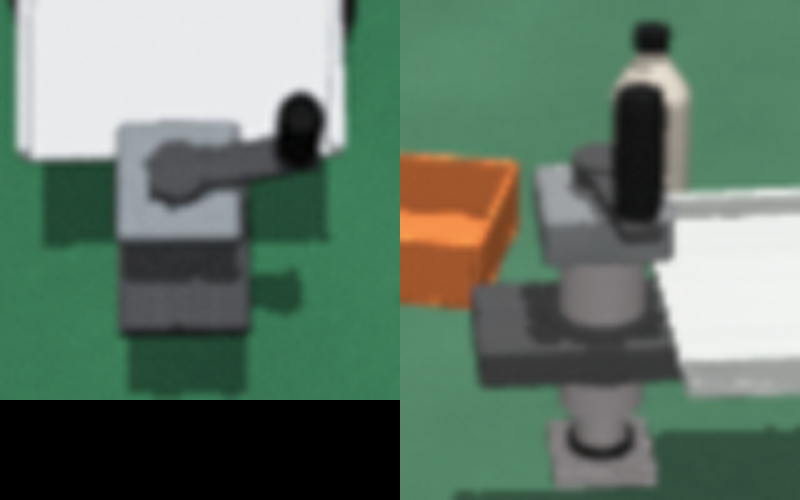

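Run:
```python
from h import *
t=shot('top');s=shot('side')
Z=lambda u,v:(u/5+280,v/5+140)
for n,p,z in [('box',(118,122),.191),('box',(240,122),.191),('box',(240,240),.191),('box',(118,240),.191),('boxc',(179,181),.191),('crankend',(178,170),.206),('handletop',(302,106),.267)]:
    print(n,onz(t,*Z(*p),z).round(4))
def tri(a,b):
    o1,d1=ray(t,*a);o2,d2=ray(s,*b)
    k=np.linalg.lstsq(np.c_[d1,-d2],o2-o1,rcond=None)[0];p,q=o1+k[0]*d1,o2+k[1]*d2;return (p+q)/2,np.linalg.norm(p-q)
S=lambda u,v:((u-400)/5+310,v/5+145)
print('handletop tri',tri(Z(302,106),S(638,90)))
# foot: front-lower corners & rear top corners
for n,p in [('FRb',(657,485)),('FLb',(552,487)),('BLt',(553,422)),('BRt',(645,422)),('FLt',(550,459)),('FRt',(657,458))]:
    for z in (.035,.045,.055,.065): print(n,z,onz(s,*S(*p),z).round(4)[:2])
# plate in side view
c=np.array([.569,-.2255]);
for yaw in (.12,):
    ex=np.array([np.cos(yaw),np.sin(yaw)]);ey=np.array([-ex[1],ex[0]])
    for a,b,z in [(45,45,12),(45,-45,12),(-45,-45,12),(-175,-25,12),(-168,12,65),(-168,-12,65),(-132,-12,65),(-132,12,65)]:
        X=np.r_[c+(a*ex+b*ey)/1e3,z/1e3];print(a,b,z,proj(s,X).round(1),proj(t,X).round(1))
a=cv2.resize(cv2.imread('pics/side1.png')[265:325,240:370],(780,360),interpolation=cv2.INTER_CUBIC);cv2.imwrite('pics/z2.png',a)
```

```text
box [ 0.6579 -0.0231  0.191 ]
box [ 0.6541 -0.084   0.191 ]
box [ 0.5933 -0.0804  0.191 ]
box [ 0.597  -0.0202  0.191 ]
boxc [ 0.6254 -0.0519  0.191 ]
crankend [ 0.6266 -0.052   0.206 ]
handletop [ 0.6355 -0.1118  0.267 ]
handletop tri (array([ 0.63336383, -0.11167406,  0.26877349]), np.float64(0.0029825262747813323))
FRb 0.035 [ 0.6526 -0.0696]
FRb 0.045 [ 0.6498 -0.0844]
FRb 0.055 [ 0.647  -0.0992]
FRb 0.065 [ 0.6443 -0.1139]
FLb 0.035 [ 0.6003 -0.0651]
FLb 0.045 [ 0.5984 -0.0799]
FLb 0.055 [ 0.5965 -0.0948]
FLb 0.065 [ 0.5946 -0.1096]
BLt 0.035 [ 0.6086 -0.0046]
BLt 0.045 [ 0.6066 -0.0204]
BLt 0.055 [ 0.6046 -0.0363]
BLt 0.065 [ 0.6025 -0.0521]
BRt 0.035 [ 0.6564 -0.0105]
BRt 0.045 [ 0.6536 -0.0262]
BRt 0.055 [ 0.6508 -0.042 ]
BRt 0.065 [ 0.6479 -0.0577]
FLt 0.035 [ 0.6026 -0.0396]
FLt 0.045 [ 0.6006 -0.0549]
FLt 0.055 [ 0.5987 -0.0701]
FLt 0.065 [ 0.5968 -0.0854]
FRt 0.035 [ 0.6568 -0.0453]
FRt 0.045 [ 0.6539 -0.0605]
FRt 0.055 [ 0.6511 -0.0756]
FRt 0.065 [ 0.6483 -0.0908]
45 45 12 [350.  277.1] [360.4 196.5]
45 -45 12 [361.2 303.1] [390.6 191.2]
-45 -45 12 [319.7 309.8] [397.2 221. ]
-175 -25 12 [256.5 313.3] [400.2 267.1]
-168 12 65 [256.1 281.5] [389.5 265.9]
-168 -12 65 [257.  288.7] [398.3 264.3]
-132 -12 65 [274.5 286.1] [395.4 251. ]
-132 12 65 [273.2 278.9] [386.7 252.6]
```

View pics/z2.png

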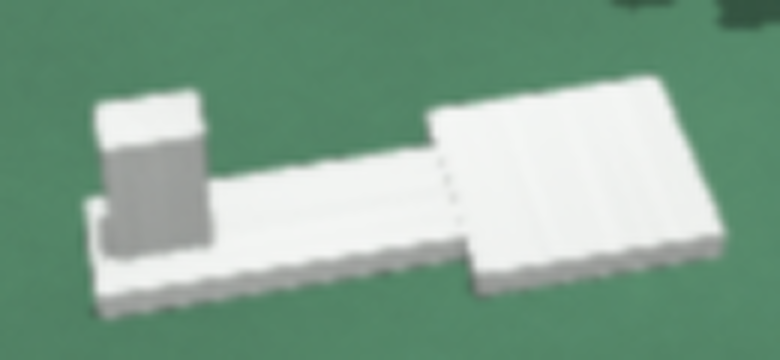

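The side view agrees with the plate estimate within about 1 px. The far corner is at (350,277) and the lug top at (256–274, 280–289). Results:
- **Plate:** centre about (0.569, -0.2265), yaw 0.12.
- **Lug:** about (0.420, -0.2445).
- **Jack axis:** (0.6255, -0.052), with the foot about 41 mm up.

```bash
cat >> h.py <<'E'
def yaw(s):
    q=s['eef_rot'];x,y,z,w=q;return np.arctan2(2*(x*y+w*z),1-2*(y*y+z*z))
def plan(wps,n,spin_total=0,p0=None,y0=None):
    "wps: world TCP waypoints, n rows each; constant spin per row"
    s=telemetry.read_state();p=np.array(s['ee_pos']) if p0 is None else np.array(p0);y=yaw(s) if y0 is None else y0
    sp=spin_total/sum(n);rows=[]
    for w,k in zip(wps,n):
        d=(np.array(w)-p)/k
        for _ in range(k):
            c,si=np.cos(y),np.sin(y)
            rows.append([round(100*(d[0]*c+d[1]*si),2),round(100*(d[0]*si-d[1]*c),2),round(-100*d[2],2),round(sp,3)]);y-=sp
        p=np.array(w)
    print('yaw0',yaw(s),'end',y);[print(q) for q in rows]
E
python3 -c "
from h import *
plan([(.45,.2,.40),(.42,-.2445,.40)],[11,10],2.646)"
```

```text
yaw0 2.7668029342455434 end 0.12080293424554489
[np.float64(-3.14), np.float64(-2.49), np.float64(0.04), 0.126]
[np.float64(-3.43), np.float64(-2.08), np.float64(0.04), 0.126]
[np.float64(-3.66), np.float64(-1.63), np.float64(0.04), 0.126]
[np.float64(-3.84), np.float64(-1.16), np.float64(0.04), 0.126]
[np.float64(-3.95), np.float64(-0.66), np.float64(0.04), 0.126]
[np.float64(-4.01), np.float64(-0.16), np.float64(0.04), 0.126]
[np.float64(-3.99), np.float64(0.34), np.float64(0.04), 0.126]
[np.float64(-3.92), np.float64(0.84), np.float64(0.04), 0.126]
[np.float64(-3.78), np.float64(1.33), np.float64(0.04), 0.126]
[np.float64(-3.59), np.float64(1.79), np.float64(0.04), 0.126]
[np.float64(-3.33), np.float64(2.23), np.float64(0.04), 0.126]
[np.float64(-4.42), np.float64(0.54), np.float64(-0.0), 0.126]
[np.float64(-4.32), np.float64(1.1), np.float64(-0.0), 0.126]
[np.float64(-4.15), np.float64(1.63), np.float64(-0.0), 0.126]
[np.float64(-3.91), np.float64(2.14), np.float64(-0.0), 0.126]
[np.float64(-3.61), np.float64(2.61), np.float64(-0.0), 0.126]
[np.float64(-3.25), np.float64(3.05), np.float64(-0.0), 0.126]
[np.float64(-2.84), np.float64(3.43), np.float64(-0.0), 0.126]
[np.float64(-2.39), np.float64(3.76), np.float64(-0.0), 0.126]
[np.float64(-1.9), np.float64(4.03), np.float64(-0.0), 0.126]
[np.float64(-1.38), np.float64(4.24), np.float64(-0.0), 0.126]
```

>>> move_arm:
  steps:
    - {"dx": -3.1,"dy": -2.5,"spin": 0.126}
    - {"dx": -3.4,"dy": -2.1,"spin": 0.126}
    - {"dx": -3.7,"dy": -1.6,"spin": 0.126}
    - {"dx": -3.8,"dy": -1.2,"spin": 0.126}
    - {"dx": -3.9,"dy": -0.7,"spin": 0.126}
    - {"dx": -4.0,"dy": -0.2,"spin": 0.126}
    - {"dx": -4.0,"dy": 0.3,"spin": 0.126}
    - {"dx": -3.9,"dy": 0.8,"spin": 0.126}
    - {"dx": -3.8,"dy": 1.3,"spin": 0.126}
    - {"dx": -3.6,"dy": 1.8,"spin": 0.126}
    - {"dx": -3.3,"dy": 2.2,"spin": 0.126}

```text
$.steps[0]: bad value
```

>>> move_arm:
  steps:
    - {"dx": -4.4,"dy": 0.5,"spin": 0.126}
    - {"dx": -4.3,"dy": 1.1,"spin": 0.126}
    - {"dx": -4.1,"dy": 1.6,"spin": 0.126}
    - {"dx": -3.9,"dy": 2.1,"spin": 0.126}
    - {"dx": -3.6,"dy": 2.6,"spin": 0.126}
    - {"dx": -3.2,"dy": 3.0,"spin": 0.126}
    - {"dx": -2.8,"dy": 3.4,"spin": 0.126}
    - {"dx": -2.4,"dy": 3.8,"spin": 0.126}
    - {"dx": -1.9,"dy": 4.0,"spin": 0.126}
    - {"dx": -1.4,"dy": 4.2,"spin": 0.126}
    - {}
    - {}

```text
$.steps[0]: bad value
```

```bash
python3 -c "
from h import *
s=telemetry.read_state();print(s['time'],s['ee_pos'],s['joint_positions'])
plan([(.42,-.2445,s['ee_pos'][2]),(.42,-.2445,.206)],[2,6],yaw(s)-.12)"
```

```text
0.25 [0.22876454 0.58155911 0.40436978] [-1.21858933  0.33252827 -0.06473268  1.46052002  0.02164     1.34991301
 -0.08853451]
yaw0 2.7668029342455434 end 0.12000000000000066
[np.float64(-24.02), np.float64(-34.94), np.float64(-0.0), np.float64(0.331)]
[np.float64(-34.06), np.float64(-25.24), np.float64(-0.0), np.float64(0.331)]
[np.float64(0.0), np.float64(0.0), np.float64(3.31), np.float64(0.331)]
[np.float64(0.0), np.float64(0.0), np.float64(3.31), np.float64(0.331)]
[np.float64(0.0), np.float64(0.0), np.float64(3.31), np.float64(0.331)]
[np.float64(0.0), np.float64(0.0), np.float64(3.31), np.float64(0.331)]
[np.float64(0.0), np.float64(0.0), np.float64(3.31), np.float64(0.331)]
[np.float64(0.0), np.float64(0.0), np.float64(3.31), np.float64(0.331)]
```

>>> move_arm:
  steps:
    - {"dx": -3.1,"dy": -2.5,"dz": 0,"spin": 0.126}
    - {"dx": -3.4,"dy": -2.1,"dz": 0,"spin": 0.126}
    - {"dx": -3.7,"dy": -1.6,"dz": 0,"spin": 0.126}
    - {"dx": -3.8,"dy": -1.2,"dz": 0,"spin": 0.126}
    - {"dx": -3.9,"dy": -0.7,"dz": 0,"spin": 0.126}
    - {"dx": -4.0,"dy": -0.2,"dz": 0,"spin": 0.126}
    - {"dx": -4.0,"dy": 0.3,"dz": 0,"spin": 0.126}
    - {"dx": -3.9,"dy": 0.8,"dz": 0,"spin": 0.126}
    - {"dx": -3.8,"dy": 1.3,"dz": 0,"spin": 0.126}
    - {"dx": -3.6,"dy": 1.8,"dz": 0,"spin": 0.126}
    - {"dx": -3.3,"dy": 2.2,"dz": 0,"spin": 0.126}

```text
time: 1.35
ee_pos: [0.4474, 0.1983, 0.4049]
eef_rot: [0.773, 0.635, 0.0, -0.0]
ft_force: [0.7, 0.0, 0.2]
width: 0.0865
grip_force: 0.0
```

>>> move_arm:
  steps:
    - {"dx": -4.4,"dy": 0.5,"dz": 0,"spin": 0.126}
    - {"dx": -4.3,"dy": 1.1,"dz": 0,"spin": 0.126}
    - {"dx": -4.1,"dy": 1.6,"dz": 0,"spin": 0.126}
    - {"dx": -3.9,"dy": 2.1,"dz": 0,"spin": 0.126}
    - {"dx": -3.6,"dy": 2.6,"dz": 0,"spin": 0.126}
    - {"dx": -3.2,"dy": 3.0,"dz": 0,"spin": 0.126}
    - {"dx": -2.8,"dy": 3.4,"dz": 0,"spin": 0.126}
    - {"dx": -2.4,"dy": 3.8,"dz": 0,"spin": 0.126}
    - {"dx": -1.9,"dy": 4.0,"dz": 0,"spin": 0.126}
    - {"dx": -1.4,"dy": 4.2,"dz": 0,"spin": 0.126}
    - {"dx": 0,"dy": 0,"dz": 0,"spin": 0}

```text
time: 2.45
ee_pos: [0.4143, -0.2472, 0.4051]
eef_rot: [0.999, 0.054, 0.0, 0.001]
ft_force: [0.2, 0.4, -0.3]
width: 0.0872
grip_force: 0.0
```

```bash
python3 -c "
from h import *
s=telemetry.read_state();print(s['time'],s['ee_pos'],s['joint_positions'])
plan([(.42,-.2445,s['ee_pos'][2]),(.42,-.2445,.206)],[2,6],yaw(s)-.12)"
```

```text
2.45 [ 0.41428046 -0.24716792  0.40512598] [-0.36422093 -0.02502701  0.80911129  1.8596503   0.02038816  1.29790384
 -1.0231822 ]
yaw0 0.10835045951200348 end 0.11999999999999997
[np.float64(0.3), np.float64(-0.1), np.float64(-0.0), np.float64(-0.001)]
[np.float64(0.3), np.float64(-0.1), np.float64(-0.0), np.float64(-0.001)]
[np.float64(0.0), np.float64(0.0), np.float64(3.32), np.float64(-0.001)]
[np.float64(0.0), np.float64(0.0), np.float64(3.32), np.float64(-0.001)]
[np.float64(0.0), np.float64(0.0), np.float64(3.32), np.float64(-0.001)]
[np.float64(0.0), np.float64(0.0), np.float64(3.32), np.float64(-0.001)]
[np.float64(0.0), np.float64(0.0), np.float64(3.32), np.float64(-0.001)]
[np.float64(0.0), np.float64(0.0), np.float64(3.32), np.float64(-0.001)]
```

>>> move_arm:
  steps:
    - {"dx": 0.3,"dy": -0.1,"dz": 2,"spin": -0.012}
    - {"dx": 0.3,"dy": -0.1,"dz": 3.5,"spin": 0}
    - {"dx": 0,"dy": 0,"dz": 4,"spin": 0}
    - {"dx": 0,"dy": 0,"dz": 4,"spin": 0}
    - {"dx": 0,"dy": 0,"dz": 3,"spin": 0}
    - {"dx": 0,"dy": 0,"dz": 2,"spin": 0}
    - {"dx": 0,"dy": 0,"dz": 1.1,"spin": 0}
    - {"dx": 0,"dy": 0,"dz": 0,"spin": 0}
    - {"dx": 0,"dy": 0,"dz": 0,"spin": 0}

```text
time: 3.35
ee_pos: [0.4222, -0.2392, 0.2095]
eef_rot: [0.998, 0.066, 0.0, 0.0]
ft_force: [-0.0, -0.5, -0.8]
width: 0.0875
grip_force: 0.0
```

>>> move_arm:
  claw: 1.5
  squeeze: 25
  steps:
    - {"dx": 0,"dy": 0,"dz": 0,"spin": 0}
    - {"dx": 0,"dy": 0,"dz": 0,"spin": 0}
    - {"dx": 0,"dy": 0,"dz": 0,"spin": 0}
    - {"dx": 0,"dy": 0,"dz": 0,"spin": 0}
    - {"dx": 0,"dy": 0,"dz": 0,"spin": 0}
    - {"dx": 0,"dy": 0,"dz": 0,"spin": 0}
    - {"dx": 0,"dy": 0,"dz": 0,"spin": 0}
    - {"dx": 0,"dy": 0,"dz": 0,"spin": 0}
    - {"dx": 0,"dy": 0,"dz": 0,"spin": 0}

```text
time: 4.25
ee_pos: [0.4218, -0.2392, 0.2087]
eef_rot: [0.998, 0.066, 0.0, 0.0]
ft_force: [0.7, -2.0, -2.0]
width: 0.0241
grip_force: 24.8
```

Run:
```python
from h import *
s=telemetry.read_state();print(s['time'],s['ee_pos'],yaw(s))
c=shot('top');d=shot('side')
o=np.r_[c['img'][120:300,240:440],d['img'][190:340,220:420]]
cv2.imwrite('pics/g.png',cv2.resize(np.c_[cv2.resize(c['img'][150:290,270:430],(400,350)),cv2.resize(d['img'][200:340,230:390],(400,350))],None,fx=1,fy=1)[:,:,::-1])
```

```text
4.25 [ 0.42177486 -0.23919364  0.20870205] 0.1324889590628245Traceback (most recent call last):
  File "<stdin>", line 5, in <module>
cv2.error: OpenCV(4.12.0) /io/opencv/modules/imgcodecs/src/loadsave.cpp:1058: error: (-215:Assertion failed) image.channels() == 1 || image.channels() == 3 || image.channels() == 4 in function 'imwrite_'
```

The lug is gripped: the opening reads 24.1 mm, which is the lug width. Now I'll slide the plate under the foot.

>>> move_arm:
  steps:
    - {"dx": 0.3,"dy": -0.6,"dz": 0,"spin": 0}
    - {"dx": 0.7,"dy": -1.4,"dz": 0,"spin": 0}
    - {"dx": 0.7,"dy": -1.5,"dz": 0,"spin": 0}
    - {"dx": 0.8,"dy": -1.6,"dz": 0,"spin": 0}
    - {"dx": 0.8,"dy": -1.6,"dz": 0,"spin": 0}
    - {"dx": 0.8,"dy": -1.6,"dz": 0,"spin": 0}
    - {"dx": 0.8,"dy": -1.6,"dz": 0,"spin": 0}
    - {"dx": 0.8,"dy": -1.6,"dz": 0,"spin": 0}
    - {"dx": 0.8,"dy": -1.6,"dz": 0,"spin": 0}
    - {"dx": 0.8,"dy": -1.5,"dz": 0,"spin": 0}
    - {"dx": 0.5,"dy": -1.2,"dz": 0,"spin": 0}
    - {"dx": 0,"dy": 0,"dz": 0,"spin": 0}

```text
time: 5.55
ee_pos: [0.4787, -0.07, 0.2087]
eef_rot: [0.998, 0.068, 0.0, -0.0]
ft_force: [-0.1, 1.1, -0.6]
width: 0.0238
grip_force: 24.7
```

Run:
```python
from h import *
c=shot('top');d=shot('side')
s=telemetry.read_state();print(s['time'],s['ee_pos'],yaw(s))
for k in range(1):
    cv2.imwrite('pics/g.png',np.concatenate([cv2.resize(c['img'][150:290,270:390],(396,462),interpolation=2),cv2.resize(d['img'][165:305,270:390],(396,462),interpolation=2)],1)[:,:,::-1])
y=yaw(s);ex=np.array([np.cos(y),np.sin(y)]);ey=np.array([-ex[1],ex[0]]);L=np.array(s['ee_pos'])[:2]-.0018*ex
for a,b in [(45,45),(45,-45),(-45,-45),(-45,45),(0,0)]:
    X=np.r_[L+((150+a)*ex+b*ey)/1e3,.012];print(a,b,X.round(4),((proj(c,X)-[270,150])*3.3).round(),((proj(d,X)-[270,165])*3.3).round()+[396,0])
```

```text
5.65 [ 0.47815537 -0.07178288  0.20868208] 0.1338607547518134
45 45 [ 0.6636 -0.0014  0.012 ] [ 99. 105.] [696. 230.]
45 -45 [ 0.6756 -0.0906  0.012 ] [198.  86.] [732. 293.]
-45 -45 [ 0.5864 -0.1026  0.012 ] [218. 183.] [616. 311.]
-45 45 [ 0.5744 -0.0134  0.012 ] [117. 202.] [588. 246.]
0 0 [ 0.625 -0.052  0.012] [158. 143.] [658. 269.]
```

View pics/g.png

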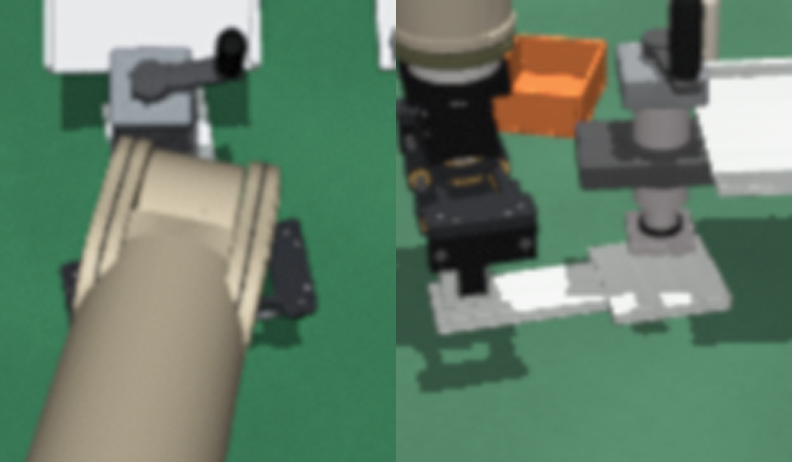

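The plate is under the foot. Its side-view corners are at about (729,299) and (614,315) in the crop, against predictions of (732,293) and (616,311). I'll check whether that offset is a calibration bias shared with the jack.

Run:
```python
from h import *
t=shot('top');d=shot('side')
S=lambda u,v:((u-400)/5+310,v/5+145)
for n,p in [('FL',(547,217)),('BL',(537,170)),('FR',(672,213))]: print(n,onz(d,*S(*p),.191).round(4))
print('handle top pred',((proj(d,np.array([.6355,-.1118,.267]))-[310,145])*5+[400,0]).round(1),'seen ~638,90')
# tube/leg axis columns in side crop: predict axis
for z in (.17,.09,.06,.04): print(z,((proj(d,np.array([.6255,-.052,z]))-[310,145])*5+[400,0]).round(1))
# dark/orange tray corner agreement: centroid of oranges
for n,c,z in(('t',t,0),('s',d,0)):
    h=cv2.cvtColor(c['img'],cv2.COLOR_RGB2HSV);m=cv2.inRange(h,(5,150,90),(20,255,255))
# bottle/neck seen gripper? corner of plate now, side view
for p in [(729,299),(614,315),(695,234)]: print(onz(d,(p[0]-396)/3.3+270,p[1]/3.3+165,.012).round(4))
```

```text
FL [ 0.5969 -0.0747  0.191 ]
BL [ 0.5985 -0.0238  0.191 ]
FR [ 0.6547 -0.0783  0.191 ]
handle top pred [646.2  92.5] seen ~638,90
0.17 [600.6 231.6]
0.09 [599.1 375.9]
0.06 [598.5 427.4]
0.04 [598.2 461. ]
[ 0.6719 -0.0979  0.012 ]
[ 0.5841 -0.1078  0.012 ]
[ 0.6618 -0.0068  0.012 ]
```

Run:
```python
from h import *
d=shot('side');cv2.imwrite('pics/side2.png',d['img'][:,:,::-1])
a=cv2.resize(d['img'][170:268,320:380],(480,784),interpolation=cv2.INTER_CUBIC)
o=np.concatenate([a[:300],a[480:780]],0);b=cv2.cvtColor(o,cv2.COLOR_RGB2BGR)
b=cv2.convertScaleAbs(b,alpha=1.3,beta=10)
cv2.imwrite('pics/z3.png',b)
```

```text
(no output)
```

View pics/z3.png

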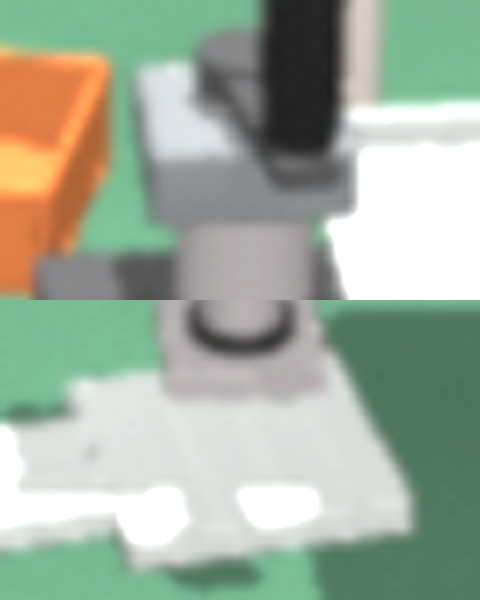

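Run:
```python
from h import *
d=shot('side')
f=lambda x,y:(320+(x+.5)/8-.5,170+(y+.5)/8-.5)
B=[onz(d,*f(*p),.191)[:2] for p in [(137,70),(152,157),(355,150)]]
print('box',np.round(B,4),'ctr (BL+FR)/2',np.round((B[0]+B[2])/2,4),'sizes',np.linalg.norm(B[0]-B[1]),np.linalg.norm(B[2]-B[1]))
P=[onz(d,*f(x,y+180),.012)[:2] for x,y in [(72,384),(120,543),(409,497),(333,355)]]
print('plate',np.round(P,4),'diag ctrs',(P[0]+P[2])/2,(P[1]+P[3])/2,'sides',[np.linalg.norm(P[i]-P[i-1]).round(4) for i in range(4)])
print([np.arctan2(*(P[a]-P[b])[::-1]) for a,b in [(2,1),(3,0)]])
```

```text
box [[ 0.5973 -0.0197]
 [ 0.5945 -0.0785]
 [ 0.653  -0.0818]] ctr (BL+FR)/2 [ 0.6251 -0.0508] sizes 0.05877709558432153 0.05856069887757683
plate [[ 0.5753 -0.0164]
 [ 0.5808 -0.1052]
 [ 0.6725 -0.0919]
 [ 0.6629 -0.0096]] diag ctrs [ 0.62391249 -0.05414768] [ 0.62181665 -0.05740806] sides [np.float64(0.0878), np.float64(0.0891), np.float64(0.0927), np.float64(0.0829)]
[np.float64(0.1440793764823424), np.float64(0.07738629439786611)]
```

The plate centre is about 2 mm short in x and 4 mm short in y of the jack axis. I'll nudge it, release and lift.

>>> move_arm:
  steps:
    - {"dx": 0.12,"dy": -0.2,"dz": 0,"spin": 0}
    - {"dx": 0.13,"dy": -0.2,"dz": 0,"spin": 0}
    - {"dx": 0,"dy": 0,"dz": 0,"spin": 0}
    - {"dx": 0,"dy": 0,"dz": 0,"spin": 0}

```text
time: 6.25
ee_pos: [0.4802, -0.0678, 0.2087]
eef_rot: [0.998, 0.066, 0.0, 0.0]
ft_force: [0.1, -0.3, -1.9]
width: 0.0236
grip_force: 24.9
```

>>> move_arm:
  claw: 5
  steps:
    - {"dx": 0,"dy": 0,"dz": 0,"spin": 0}
    - {"dx": 0,"dy": 0,"dz": 0,"spin": 0}
    - {"dx": 0,"dy": 0,"dz": 0,"spin": 0}
    - {"dx": 0,"dy": 0,"dz": 0,"spin": 0}
    - {"dx": 0,"dy": 0,"dz": -2,"spin": 0}
    - {"dx": 0,"dy": 0,"dz": -4,"spin": 0}
    - {"dx": 0,"dy": 0,"dz": -4.5,"spin": 0}
    - {"dx": 0,"dy": 0,"dz": -4.5,"spin": 0}
    - {"dx": 0,"dy": 0,"dz": -4.5,"spin": 0}
    - {"dx": 0,"dy": 0,"dz": -4.5,"spin": 0}
    - {"dx": 0,"dy": 0,"dz": -2.5,"spin": 0}
    - {"dx": 0,"dy": 0,"dz": 0,"spin": 0}

```text
time: 7.45
ee_pos: [0.4806, -0.0682, 0.4772]
eef_rot: [0.998, 0.066, 0.003, -0.001]
ft_force: [-0.4, 0.1, -0.4]
width: 0.0501
grip_force: 0.0
```

Run:
```python
from h import *
t=shot('top');d=shot('side');s=telemetry.read_state();print(s['time'],s['ee_pos'],yaw(s))
h=s['ee_pos'];plan([(.6345,-.1115,h[2]),(.6345,-.1115,.405)],[5,3])
a=cv2.resize(t['img'][130:220,280:350],(420,540),interpolation=2);b=cv2.resize(d['img'][210:275,310:372],(372,390),interpolation=2)
o=np.zeros((540,792,3),np.uint8);o[:,:420]=a;o[:390,420:]=b;cv2.imwrite('pics/z4.png',o[:,:,::-1])
```

```text
7.55 [ 0.48010003 -0.06782455  0.47363619] 0.1329261352475331
yaw0 0.1329261352475331 end 0.1329261352475331
[np.float64(2.94), np.float64(1.28), np.float64(-0.0), 0.0]
[np.float64(2.94), np.float64(1.28), np.float64(-0.0), 0.0]
[np.float64(2.94), np.float64(1.28), np.float64(-0.0), 0.0]
[np.float64(2.94), np.float64(1.28), np.float64(-0.0), 0.0]
[np.float64(2.94), np.float64(1.28), np.float64(-0.0), 0.0]
[np.float64(0.0), np.float64(0.0), np.float64(2.29), 0.0]
[np.float64(0.0), np.float64(0.0), np.float64(2.29), 0.0]
[np.float64(0.0), np.float64(0.0), np.float64(2.29), 0.0]
```

View pics/z4.png

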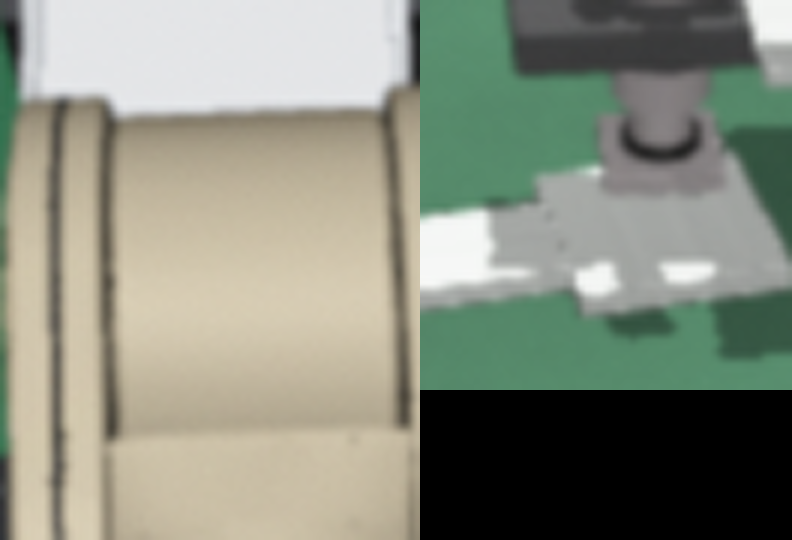

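The plate lies flat under the foot, with its corners at about (537,175) and (790,265) in the crop. The arm hides the top view. Next is the handle.

>>> move_arm:
  steps:
    - {"dx": 2.9,"dy": 1.3,"dz": 0,"spin": 0}
    - {"dx": 3,"dy": 1.3,"dz": 0,"spin": 0}
    - {"dx": 3,"dy": 1.3,"dz": 0,"spin": 0}
    - {"dx": 3,"dy": 1.3,"dz": 0,"spin": 0}
    - {"dx": 2.8,"dy": 1.2,"dz": 0,"spin": 0}
    - {"dx": 0,"dy": 0,"dz": 0,"spin": 0}
    - {"dx": 0,"dy": 0,"dz": 0,"spin": 0}

```text
time: 8.25
ee_pos: [0.6345, -0.1122, 0.4716]
eef_rot: [0.998, 0.066, -0.002, 0.0]
ft_force: [-0.8, -0.2, 0.6]
width: 0.0499
grip_force: 0.0
```

Run:
```python
from h import *
d=shot('side');s=telemetry.read_state();print(s['time'],s['ee_pos'],yaw(s))
plan([(.6345,-.1115,.405)],[3])
a=cv2.resize(d['img'][60:230,280:420],(560,680),interpolation=2)[:600];cv2.imwrite('pics/z5.png',a[:,:,::-1])
```

```text
8.3 [ 0.63395586 -0.11211348  0.4724606 ] 0.13175745344498968
yaw0 0.13175745344498968 end 0.13175745344498968
[np.float64(0.02), np.float64(-0.02), np.float64(2.25), 0.0]
[np.float64(0.02), np.float64(-0.02), np.float64(2.25), 0.0]
[np.float64(0.02), np.float64(-0.02), np.float64(2.25), 0.0]
```

>>> move_arm:
  steps:
    - {"dx": 0,"dy": 0,"dz": 2,"spin": 0}
    - {"dx": 0,"dy": 0,"dz": 2.5,"spin": 0}
    - {"dx": 0,"dy": 0,"dz": 1.7,"spin": 0}
    - {"dx": 0,"dy": 0,"dz": 0.6,"spin": 0}
    - {"dx": 0,"dy": 0,"dz": 0,"spin": 0}

```text
time: 8.8
ee_pos: [0.6337, -0.1115, 0.4056]
eef_rot: [0.998, 0.066, -0.0, -0.0]
ft_force: [0.2, 0.6, 0.0]
width: 0.0501
grip_force: 0.0
```

>>> move_arm:
  claw: 1.5
  squeeze: 30
  steps:
    - {"dx": 0,"dy": 0,"dz": 0,"spin": 0}
    - {"dx": 0,"dy": 0,"dz": 0,"spin": 0}
    - {"dx": 0,"dy": 0,"dz": 0,"spin": 0}
    - {"dx": 0,"dy": 0,"dz": 0,"spin": 0}
    - {"dx": 0,"dy": 0,"dz": 0,"spin": 0}
    - {"dx": 0,"dy": 0,"dz": 0,"spin": 0}
    - {"dx": 0,"dy": 0,"dz": 0,"spin": 0}

```text
time: 9.5
ee_pos: [0.6345, -0.1106, 0.4061]
eef_rot: [0.998, 0.067, 0.0, -0.001]
ft_force: [-2.3, 5.7, 4.3]
width: 0.022
grip_force: 29.9
```

```bash
cat >> h.py <<'E'
C=np.array([.6253,-.0515]);RAD=.060
def circ(p0,dths,a0=None,psi=.132):
    "rows for clockwise arc from command point at angle a0 about C; psi tool yaw"
    a=np.arctan2(*(np.array(p0[:2])-C)[::-1]) if a0 is None else a0
    for t in dths:
        d=RAD*(np.array([np.cos(a-t),np.sin(a-t)])-[np.cos(a),np.sin(a)]);a-=t
        c,s=np.cos(psi),np.sin(psi);print('{"dx": %.2f, "dy": %.2f, "dz": 0, "spin": 0},'%(100*(d[0]*c+d[1]*s),100*(d[0]*s-d[1]*c)),end=' ')
    print('\nend angle',a)
def load():
    s=telemetry.read_state();e=np.array(s['ee_pos'])[:2]-C;u=e/np.linalg.norm(e);f=np.array(s['ft_force'])
    print('t',s['time'],'ang',np.arctan2(e[1],e[0]),'rad',np.linalg.norm(e),'tang(ccw)',f[:2]@[-u[1],u[0]],'rad',f[:2]@u,'fz',f[2],'z',s['ee_pos'][2],'yaw',yaw(s))
E
python3 - <<'E'
from h import *
load();s=telemetry.read_state();circ(s['ee_pos'],[.06,.12,.18,.2,.2,.2,.2,.2,.2,.2,.2,.15])
E
```

```text
t 9.5 ang -1.417004785853798 rad 0.059796527379717725 tang(ccw) -1.3730976502454209 rad -5.995385918848086 fz 4.348754567153417 z 0.40613087231821976 yaw 0.1341850976231618
{"dx": -0.36, "dy": -0.00, "dz": 0, "spin": 0}, {"dx": -0.72, "dy": -0.07, "dz": 0, "spin": 0}, {"dx": -1.05, "dy": -0.26, "dz": 0, "spin": 0}, {"dx": -1.08, "dy": -0.51, "dz": 0, "spin": 0}, {"dx": -0.96, "dy": -0.71, "dz": 0, "spin": 0}, {"dx": -0.80, "dy": -0.89, "dz": 0, "spin": 0}, {"dx": -0.61, "dy": -1.03, "dz": 0, "spin": 0}, {"dx": -0.39, "dy": -1.13, "dz": 0, "spin": 0}, {"dx": -0.16, "dy": -1.19, "dz": 0, "spin": 0}, {"dx": 0.08, "dy": -1.20, "dz": 0, "spin": 0}, {"dx": 0.32, "dy": -1.16, "dz": 0, "spin": 0}, {"dx": 0.38, "dy": -0.81, "dz": 0, "spin": 0}, 
end angle -3.527004785853799
```

The opening reads 22 mm where 24 was expected, so I'll check the grasp.

Run:
```python
from h import *
d=shot('side');load()
for n,X in [('grasp pt',[.6345,-.1106,.242]),('handle base',[.6345,-.111,.207])]: print(n,((proj(d,np.array(X))-[310,130])*8).round())
a=cv2.resize(d['img'][130:205,310:390],(640,600),interpolation=2);cv2.imwrite('pics/z6.png',cv2.convertScaleAbs(a[:,:,::-1],alpha=1.6,beta=20))
```

```text
t 9.55 ang -1.4170254409252008 rad 0.0598146199825807 tang(ccw) -1.8482153588438681 rad -4.8244525115952746 fz 3.667013520361878 z 0.40613349756577705 yaw 0.1342650498103722
grasp pt [388. 351.]
handle base [386. 466.]
```

View pics/z6.png

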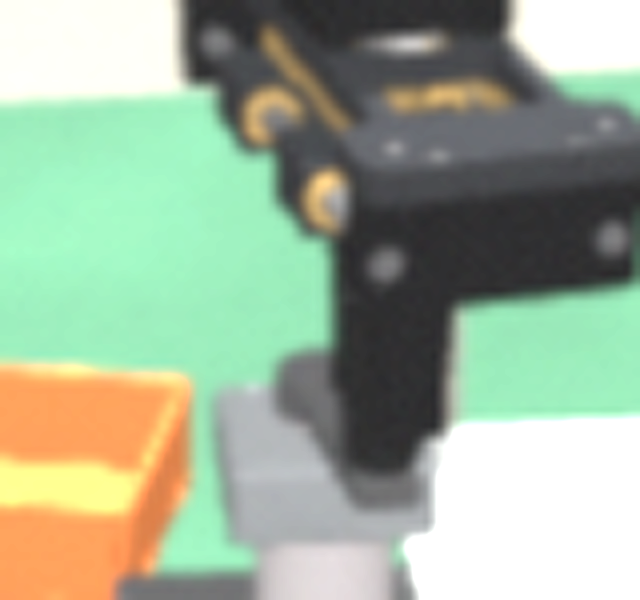

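The finger is centred on the crank end, at about (390,470) in the crop, so the handle is held. Now I'll wind.

>>> move_arm:
  steps:
    - {"dx": -0.36,"dy": 0,"dz": 0,"spin": 0}
    - {"dx": -0.72,"dy": -0.07,"dz": 0,"spin": 0}
    - {"dx": -1.05,"dy": -0.26,"dz": 0,"spin": 0}
    - {"dx": -1.08,"dy": -0.51,"dz": 0,"spin": 0}
    - {"dx": -0.96,"dy": -0.71,"dz": 0,"spin": 0}
    - {"dx": -0.8,"dy": -0.89,"dz": 0,"spin": 0}
    - {"dx": -0.61,"dy": -1.03,"dz": 0,"spin": 0}
    - {"dx": -0.39,"dy": -1.13,"dz": 0,"spin": 0}
    - {"dx": -0.16,"dy": -1.19,"dz": 0,"spin": 0}
    - {"dx": 0.08,"dy": -1.2,"dz": 0,"spin": 0}
    - {"dx": 0.32,"dy": -1.16,"dz": 0,"spin": 0}
    - {"dx": 0.38,"dy": -0.81,"dz": 0,"spin": 0}

```text
time: 10.75
ee_pos: [0.5698, -0.0315, 0.4062]
eef_rot: [0.998, 0.065, 0.001, 0.002]
ft_force: [5.1, -8.5, -1.9]
width: 0.0222
grip_force: 29.8
```

Run:
```python
from h import *
load();circ(None,[.2]*12,-3.527)
```

```text
t 10.75 ang 2.7946792122785338 rad 0.05897048597928618 tang(ccw) 6.307001796304664 rad -7.655801972234959 fz -1.8711448633766536 z 0.40618825949908205 yaw 0.13094388858773703
{"dx": 0.69, "dy": -0.98, "dz": 0, "spin": 0}, {"dx": 0.87, "dy": -0.82, "dz": 0, "spin": 0}, {"dx": 1.02, "dy": -0.63, "dz": 0, "spin": 0}, {"dx": 1.12, "dy": -0.41, "dz": 0, "spin": 0}, {"dx": 1.18, "dy": -0.18, "dz": 0, "spin": 0}, {"dx": 1.20, "dy": 0.06, "dz": 0, "spin": 0}, {"dx": 1.16, "dy": 0.29, "dz": 0, "spin": 0}, {"dx": 1.08, "dy": 0.52, "dz": 0, "spin": 0}, {"dx": 0.96, "dy": 0.72, "dz": 0, "spin": 0}, {"dx": 0.79, "dy": 0.90, "dz": 0, "spin": 0}, {"dx": 0.60, "dy": 1.04, "dz": 0, "spin": 0}, {"dx": 0.38, "dy": 1.14, "dz": 0, "spin": 0}, 
end angle -5.927000000000002
```

>>> move_arm:
  steps:
    - {"dx": 0.69,"dy": -0.98,"dz": 0,"spin": 0}
    - {"dx": 0.87,"dy": -0.82,"dz": 0,"spin": 0}
    - {"dx": 1.02,"dy": -0.63,"dz": 0,"spin": 0}
    - {"dx": 1.12,"dy": -0.41,"dz": 0,"spin": 0}
    - {"dx": 1.18,"dy": -0.18,"dz": 0,"spin": 0}
    - {"dx": 1.2,"dy": 0.06,"dz": 0,"spin": 0}
    - {"dx": 1.16,"dy": 0.29,"dz": 0,"spin": 0}
    - {"dx": 1.08,"dy": 0.52,"dz": 0,"spin": 0}
    - {"dx": 0.96,"dy": 0.72,"dz": 0,"spin": 0}
    - {"dx": 0.79,"dy": 0.9,"dz": 0,"spin": 0}

```text
time: 11.75
ee_pos: [0.6693, -0.0084, 0.4062]
eef_rot: [0.998, 0.068, 0.0, -0.002]
ft_force: [-1.7, 9.5, 4.7]
width: 0.0224
grip_force: 29.9
```

Run:
```python
from h import *
load();circ(None,[.1]*12,-5.527)
d=shot('side');a=cv2.resize(d['img'][215:275,315:375],(540,540),interpolation=2);cv2.imwrite('pics/z7.png',a[:,:,::-1])
```

```text
t 11.75 ang 0.7754248792852854 rad 0.061633792967424356 tang(ccw) 7.975317672711273 rad 5.414493950892202 fz 4.671458263485876 z 0.4061694289020955 yaw 0.13702567778594743
{"dx": 0.33, "dy": 0.50, "dz": 0, "spin": 0}, {"dx": 0.27, "dy": 0.53, "dz": 0, "spin": 0}, {"dx": 0.22, "dy": 0.56, "dz": 0, "spin": 0}, {"dx": 0.16, "dy": 0.58, "dz": 0, "spin": 0}, {"dx": 0.10, "dy": 0.59, "dz": 0, "spin": 0}, {"dx": 0.04, "dy": 0.60, "dz": 0, "spin": 0}, {"dx": -0.02, "dy": 0.60, "dz": 0, "spin": 0}, {"dx": -0.08, "dy": 0.60, "dz": 0, "spin": 0}, {"dx": -0.13, "dy": 0.58, "dz": 0, "spin": 0}, {"dx": -0.19, "dy": 0.57, "dz": 0, "spin": 0}, {"dx": -0.25, "dy": 0.55, "dz": 0, "spin": 0}, {"dx": -0.30, "dy": 0.52, "dz": 0, "spin": 0}, 
end angle -6.726999999999996
```

View pics/z7.png

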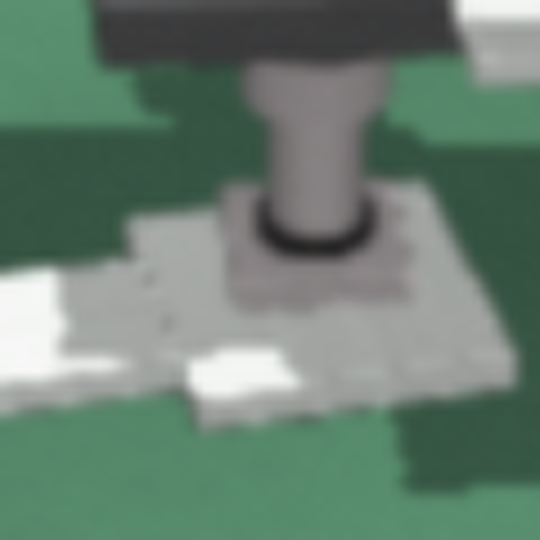

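The foot is about 9 mm above the plate. I'll refine the circle centre from the TCP radii and wind on slowly.

Run:
```python
from h import *
f=lambda x,y:(315+(x+.5)/9-.5,215+(y+.5)/9-.5)
d=shot('side')
P=[onz(d,*f(*p),.012)[:2] for p in [(130,220),(188,385),(515,355),(428,185)]]
print(np.round(P,4),np.mean(P,0))
for z in (.017,.019,.021,.023): 
    F=[onz(d,*f(*p),z)[:2] for p in [(235,308),(407,298)]];print(z,np.round(F,4),'ctr',np.mean(F,0)+.025*np.array([-np.sin(-.06),np.cos(-.06)]))
import h; h.C=np.array([.6267,-.0508]);h.load();s=telemetry.read_state()
circ(s['ee_pos'],[.1]*10)
```

```text
[[ 0.577  -0.0115]
 [ 0.5842 -0.0948]
 [ 0.6753 -0.0915]
 [ 0.6664 -0.0035]] [ 0.62572191 -0.05030722]
0.017 [[ 0.6007 -0.067 ]
 [ 0.6491 -0.0678]] ctr [ 0.62643282 -0.04244912]
0.019 [[ 0.6004 -0.0698]
 [ 0.6486 -0.0707]] ctr [ 0.62598433 -0.04532357]
0.021 [[ 0.6    -0.0727]
 [ 0.6481 -0.0736]] ctr [ 0.62553584 -0.04819803]
0.023 [[ 0.5996 -0.0756]
 [ 0.6476 -0.0765]] ctr [ 0.62508735 -0.05107249]
t 11.85 ang 0.759222016207798 rad 0.05981687964184983 tang(ccw) -1.1870712624994937 rad 10.699738708471296 fz 1.5658566864265433 z 0.4062739352523981 yaw 0.13526991170291242
{"dx": 0.33, "dy": 0.50, "dz": 0, "spin": 0}, {"dx": 0.28, "dy": 0.53, "dz": 0, "spin": 0}, {"dx": 0.22, "dy": 0.56, "dz": 0, "spin": 0}, {"dx": 0.16, "dy": 0.58, "dz": 0, "spin": 0}, {"dx": 0.11, "dy": 0.59, "dz": 0, "spin": 0}, {"dx": 0.05, "dy": 0.60, "dz": 0, "spin": 0}, {"dx": -0.01, "dy": 0.60, "dz": 0, "spin": 0}, {"dx": -0.07, "dy": 0.60, "dz": 0, "spin": 0}, {"dx": -0.13, "dy": 0.58, "dz": 0, "spin": 0}, {"dx": -0.19, "dy": 0.57, "dz": 0, "spin": 0}, 
end angle -0.24077798379220197
```

>>> move_arm:
  steps:
    - {"dx": 0.45,"dy": 0.41,"dz": 0,"spin": 0}
    - {"dx": 0.28,"dy": 0.53,"dz": 0,"spin": 0}
    - {"dx": 0.22,"dy": 0.56,"dz": 0,"spin": 0}
    - {"dx": 0.16,"dy": 0.58,"dz": 0,"spin": 0}
    - {"dx": 0.11,"dy": 0.59,"dz": 0,"spin": 0}
    - {"dx": 0.05,"dy": 0.6,"dz": 0,"spin": 0}
    - {"dx": -0.01,"dy": 0.6,"dz": 0,"spin": 0}
    - {"dx": -0.07,"dy": 0.6,"dz": 0,"spin": 0}
    - {"dx": -0.13,"dy": 0.58,"dz": 0,"spin": 0}
    - {"dx": -0.19,"dy": 0.57,"dz": 0,"spin": 0}

```text
time: 12.85
ee_pos: [0.6856, -0.0639, 0.4063]
eef_rot: [0.998, 0.068, 0.002, -0.001]
ft_force: [4.3, 6.7, 0.9]
width: 0.0225
grip_force: 29.9
```

```bash
sed -i 's/^C=.*/C=np.array([.6267,-.0508]);RAD=.060/' h.py
python3 - <<'E'
from h import *
load();circ(None,[.1]*10,-.241)
E
```

```text
t 12.85 ang -0.21913405988852772 rad 0.060332619464376874 tang(ccw) 7.500828325466419 rad 2.7130089954213648 fz 0.87676442823468 z 0.4062635552991816 yaw 0.13584162266840857
{"dx": -0.25, "dy": 0.55, "dz": 0, "spin": 0}, {"dx": -0.30, "dy": 0.52, "dz": 0, "spin": 0}, {"dx": -0.35, "dy": 0.49, "dz": 0, "spin": 0}, {"dx": -0.40, "dy": 0.45, "dz": 0, "spin": 0}, {"dx": -0.44, "dy": 0.41, "dz": 0, "spin": 0}, {"dx": -0.48, "dy": 0.36, "dz": 0, "spin": 0}, {"dx": -0.51, "dy": 0.31, "dz": 0, "spin": 0}, {"dx": -0.54, "dy": 0.26, "dz": 0, "spin": 0}, {"dx": -0.56, "dy": 0.20, "dz": 0, "spin": 0}, {"dx": -0.58, "dy": 0.15, "dz": 0, "spin": 0}, 
end angle -1.241
```

>>> move_arm:
  steps:
    - {"dx": -0.25,"dy": 0.55,"dz": 0,"spin": 0}
    - {"dx": -0.3,"dy": 0.52,"dz": 0,"spin": 0}
    - {"dx": -0.35,"dy": 0.49,"dz": 0,"spin": 0}

```text
time: 13.15
ee_pos: [0.6787, -0.0811, 0.4063]
eef_rot: [0.998, 0.068, 0.002, -0.001]
ft_force: [6.0, 5.0, -0.6]
width: 0.0228
grip_force: 29.9
```

```bash
python3 -c "
from h import *
load()"
```

```text
t 13.15 ang -0.5266027180677416 rad 0.06019239030360908 tang(ccw) 7.3361356024523445 rad 2.6679424548677133 fz -0.6230482059099105 z 0.4062652529052867 yaw 0.13532449986415743
```

>>> move_arm:
  steps:
    - {"dx": -0.4,"dy": 0.45,"dz": 0,"spin": 0}
    - {"dx": -0.44,"dy": 0.41,"dz": 0,"spin": 0}

```text
time: 13.35
ee_pos: [0.6715, -0.091, 0.4063]
eef_rot: [0.998, 0.067, 0.002, -0.001]
ft_force: [5.9, 3.9, 0.2]
width: 0.0224
grip_force: 29.9
```

```bash
python3 -c "
from h import *
load();circ(None,[.05]*14,-.741)"
```

```text
t 13.35 ang -0.7314475151959446 rad 0.0601564884760385 tang(ccw) 6.819910825436363 rad 1.8108037545448126 fz 0.223875379594581 z 0.40626267319097087 yaw 0.13493346459251462
{"dx": -0.23, "dy": 0.19, "dz": 0, "spin": 0}, {"dx": -0.24, "dy": 0.17, "dz": 0, "spin": 0}, {"dx": -0.25, "dy": 0.16, "dz": 0, "spin": 0}, {"dx": -0.26, "dy": 0.15, "dz": 0, "spin": 0}, {"dx": -0.27, "dy": 0.14, "dz": 0, "spin": 0}, {"dx": -0.27, "dy": 0.12, "dz": 0, "spin": 0}, {"dx": -0.28, "dy": 0.11, "dz": 0, "spin": 0}, {"dx": -0.28, "dy": 0.10, "dz": 0, "spin": 0}, {"dx": -0.29, "dy": 0.08, "dz": 0, "spin": 0}, {"dx": -0.29, "dy": 0.07, "dz": 0, "spin": 0}, {"dx": -0.30, "dy": 0.05, "dz": 0, "spin": 0}, {"dx": -0.30, "dy": 0.04, "dz": 0, "spin": 0}, {"dx": -0.30, "dy": 0.02, "dz": 0, "spin": 0}, {"dx": -0.30, "dy": 0.01, "dz": 0, "spin": 0}, 
end angle -1.4410000000000005
```

Wound 5.6 rad so far, still running free at about 7.2 N. Finer steps now.

>>> move_arm:
  steps:
    - {"dx": -0.23,"dy": 0.19,"dz": 0,"spin": 0}
    - {"dx": -0.24,"dy": 0.17,"dz": 0,"spin": 0}
    - {"dx": -0.25,"dy": 0.16,"dz": 0,"spin": 0}

```text
time: 13.65
ee_pos: [0.665, -0.0971, 0.4063]
eef_rot: [0.998, 0.067, 0.002, -0.001]
ft_force: [6.2, 3.8, 0.4]
width: 0.0224
grip_force: 29.9
```

```bash
python3 -c "
from h import *
load()"
```

```text
t 13.65 ang -0.8795816320859976 rad 0.060103389169664775 tang(ccw) 7.259525344855172 rad 1.0246278892330556 fz 0.44627472083483777 z 0.40626558080374975 yaw 0.1347405475112202
```

>>> move_arm:
  steps:
    - {"dx": -0.26,"dy": 0.15,"dz": 0,"spin": 0}
    - {"dx": -0.27,"dy": 0.14,"dz": 0,"spin": 0}
    - {"dx": -0.27,"dy": 0.12,"dz": 0,"spin": 0}

```text
time: 13.95
ee_pos: [0.6578, -0.1021, 0.4063]
eef_rot: [0.998, 0.067, 0.002, -0.001]
ft_force: [8.5, 4.3, -1.5]
width: 0.0225
grip_force: 29.8
```

```bash
python3 -c "
from h import *
load()"
```

```text
t 13.95 ang -1.0257746339091844 rad 0.06000192771611321 tang(ccw) 9.560631072196768 rad 0.7191417694474476 fz -1.4620293659932744 z 0.40626365854235486 yaw 0.13489751346149167
```

Touched: the load is up to 9.6 N. I need about 0.13 rad more.

>>> move_arm:
  steps:
    - {"dx": -0.28,"dy": 0.11,"dz": 0,"spin": 0}

```text
time: 14.05
ee_pos: [0.6554, -0.1034, 0.4063]
eef_rot: [0.998, 0.067, 0.002, -0.0]
ft_force: [10.3, 3.0, -0.5]
width: 0.0223
grip_force: 29.8
```

```bash
python3 -c "
from h import *
load()"
```

```text
t 14.05 ang -1.0722032820668925 rad 0.05991601430441027 tang(ccw) 10.47187500038552 rad 2.271628936903536 fz -0.4689081678755187 z 0.40627912962005713 yaw 0.13509855105209745
```

>>> move_arm:
  steps:
    - {"dx": -0.28,"dy": 0.1,"dz": 0,"spin": 0}

```text
time: 14.15
ee_pos: [0.6528, -0.1047, 0.4063]
eef_rot: [0.998, 0.068, 0.003, -0.0]
ft_force: [11.3, 3.6, -1.8]
width: 0.0227
grip_force: 29.8
```

```bash
python3 -c "
from h import *
load()"
```

```text
t 14.15 ang -1.1192490440535687 rad 0.05991031216513426 tang(ccw) 11.717453385933192 rad 1.649743608996785 fz -1.849029421186122 z 0.4063065805609828 yaw 0.1352268540439446
```

>>> move_arm:
  steps:
    - {"dx": -0.17,"dy": 0.05,"dz": 0,"spin": 0}

```text
time: 14.25
ee_pos: [0.6513, -0.1054, 0.4063]
eef_rot: [0.998, 0.068, 0.003, -0.0]
ft_force: [12.3, 4.0, -2.3]
width: 0.0227
grip_force: 29.8
```

```bash
python3 -c "
from h import *
load()"
```

```text
t 14.25 ang -1.1479434877213948 rad 0.059868331551943516 tang(ccw) 12.831545210132987 rad 1.408791913586428 fz -2.2900240326118473 z 0.40633770623953164 yaw 0.13527457292361267
```

The load is 12.8 N, on target. Now I'll let go, lift and check.

>>> move_arm:
  claw: 5
  steps:
    - {"dx": 0,"dy": 0,"dz": 0,"spin": 0}
    - {"dx": 0,"dy": 0,"dz": 0,"spin": 0}
    - {"dx": 0,"dy": 0,"dz": 0,"spin": 0}
    - {"dx": 0,"dy": 0,"dz": 0,"spin": 0}
    - {"dx": 0,"dy": 0,"dz": -1.5,"spin": 0}
    - {"dx": 0,"dy": 0,"dz": -2.5,"spin": 0}
    - {"dx": 0,"dy": 0,"dz": -3,"spin": 0}
    - {"dx": 0,"dy": 0,"dz": -2,"spin": 0}
    - {"dx": 0,"dy": 0,"dz": 0,"spin": 0}
    - {"dx": 0,"dy": 0,"dz": 0,"spin": 0}

```text
time: 15.25
ee_pos: [0.6498, -0.1073, 0.4965]
eef_rot: [0.998, 0.066, 0.001, 0.0]
ft_force: [0.2, 0.3, 0.3]
width: 0.0494
grip_force: 0.0
```

Run:
```python
from h import *
d=shot('side');load();print(telemetry.read_state()['width'])
a=cv2.resize(d['img'][130:280,240:400],(640,600),interpolation=2);cv2.imwrite('pics/z8.png',a[:,:,::-1])
```

```text
t 15.3 ang -1.1823215370525861 rad 0.06086112333035323 tang(ccw) -0.1669805327757109 rad -0.9116147552725048 fz -0.22971011179837464 z 0.49560297457138003 yaw 0.13263864072717446
0.04981944375245989
```

View pics/z8.png

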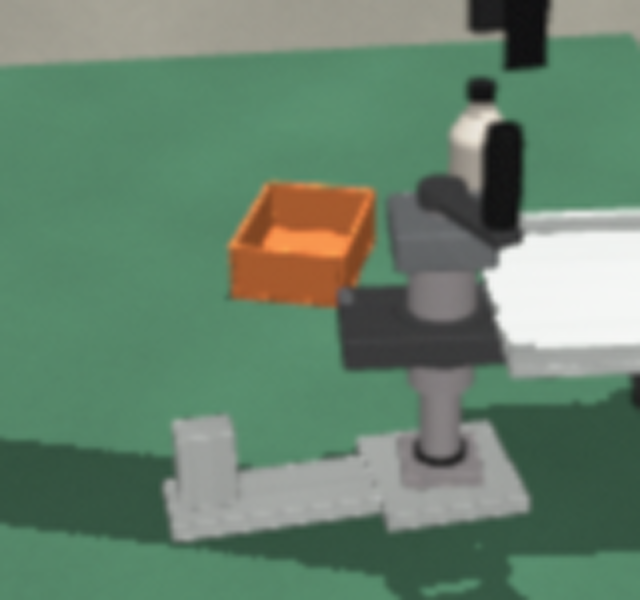

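The foot sits centred on the plate's square end: foot footprint centre about (441,466) against plate centre about (441,467) in the crop. The gripper is clear of the handle, and the tray and bottle are unmoved.

```bash
python3 -c "
from h import *
print(job.close_job())"
```

```text
the job is handed in; nothing more can be done
None
```

The bearing plate is centred under the jack foot, and I wound the crank clockwise to about 12.8 N at the handle (free-running about 7.3 N). The crank is released and the job is handed in; the hand-in returned no verdict.

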